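Prop the guard open and nip up the trim knob

TASK

The trim knob on the small grey control box sits under a hinged clear guard that falls shut by itself. Prop the guard up with the wooden sanding block: keep the block on its narrow side as it stands and slide it end first, gently, over the panel under the guard's open front, on the free side beside the knob, and press its end home against the small rubber buffer in the hinge rail with a firm, short push of about 10 N (at least 3, never over 20), then let go of it there. Then turn the knob clockwise: it runs freely, then goes stiff; tighten it about 15 degrees into the stiff part (not under 8, never over 25) and leave it so, with the guard still propped and the things round about left alone.

Things in the scene. Friction and masses are not known exactly. Their poses are not given: they have to be found in the camera images.
- control_box: Grey box fixed to the counter, 165 (x) x 170 mm (y), flat panel on top 30 mm up. Origin under it at counter height (box from x -80 to +85 mm); x points from its open front to the hinge at its back, y left, z up. Knob axis at x -23, y -36 mm; free lane for the block centred on y +36 mm.
- guard (a joint): Hinge of the guard (rad, 0 shut, stop at 1.03). Clear plate 120 x 150 x 4 mm, 0.1 kg, black front edge, open front. Hinge along y at box x +65, 13 mm above the panel; shut, it slants up to the front at 0.49 rad, underside there 63 mm above the panel. No catch: it falls shut. The block pushed in lifts it; with the block home it rests at 0.7 to 0.9.
- hinge_rail: Aluminium bar 12 mm high along the back of the panel. Origin at its front face, on the panel surface, mid-lane: box x +59, y +36 mm; axes as the box. Here a rigid black buffer (14 mm across, centre 8 mm above the panel) stands 2 to 10 mm proud of the face, a setting given by no reading: it must be felt. The block is pressed on it with about 10 N (3 to 20 N, counted as force on the rail).
- block_center (a point): Centre of the loose beech sanding block (about 0.2 kg), standing on its long narrow side on the counter: 110 mm long, 35 mm wide, 60 mm tall, centre 30 mm above what it stands on. Its y axis runs along the 110 mm length (level), its z axis across the 35 mm width (level), its x axis is vertical.
- knob_grip (a point): On the knob's vertical axis, 29 mm above the panel. Black bar grip 38 long (point x axis), 14 thick, top 39 mm above the panel, on a flange 40 mm across, top 8 mm above the panel. Clockwise from above tightens: free for 0.25 to 1.05 rad (0.03 N m), an amount its looks and pose do not tell, then stiff (0.22 N m); it stays where it is left.
- tighten (a joint): How far the knob has been turned into its stiff part (rad, 0 until the free travel is used up; wanted about 0.26; 15 degrees).
- spool_tan: Wooden spool of tan thread, 40 mm across, 60 mm tall, standing loose on the counter; origin under its middle. Leave alone.
- jar_small: Small open jar, 56 mm across, 50 mm tall, standing loose on the counter; origin under its middle. Leave alone.
- pliers: Flat nose pliers, 49 x 168 x 15 mm, lying loose on the counter; origin under their middle, y axis along them. Leave alone.
Mind the look-alikes: they are no part of the job. Leave any blue or green look-alike of the part that bears block_center alone.

How it is judged:
On the way, in this order (a step that is already met when the one before it is completed fails the run):
1. the block under the raised guard is pressed home against the buffer in the rail with 3 to 20 N (value of joint guard above 0.6 rad and x of block_center in the frame of control_box above -0.014 m and contact force between block and hinge_rail above 3 N), for 0.1 s.
2. the guard rests propped on the block, which is home and let go (value of joint guard above 0.6 rad and x of block_center in the frame of control_box above -0.014 m and contact force between the fingers and block below 0.05 N and contact force between block and guard above 0.02 N and value of joint tighten below 0.05 rad), for 0.2 s.
3. the knob is tightened into its stiff part (value of joint tighten above 0.14 rad), for 0.2 s.
At the end, for the whole second after the job is handed in: The guard stands open by more than 0.6 rad, resting on the block; the block stands on its narrow side with its end no more than 18 mm from the hinge rail (centre at box x above -14 mm), released and still; the knob has been tightened 0.14 to 0.44 rad (8 to 25 degrees) into its stiff part (value of joint guard above 0.6 rad and x of block_center in the frame of control_box above -0.014 m and value of joint tighten between 0.14 and 0.44 rad and contact force between block and guard above 0.02 N and angle between block_center's own y axis and vertical above 1.52 rad and angle between block_center's own z axis and vertical above 1.47 rad and linear speed of block below 0.01 m/s); the robot touches nothing.
It fails at once if the knob is forced more than 25 degrees into its stiff part (value of joint tighten above 0.44 rad).
It fails at once if the knob is tightened before the guard is propped open (value of joint tighten above 0.05 rad and value of joint guard below 0.55 rad).
It fails at once if the block is rammed against the rail or its buffer (over 20 N) or pressed hard on the panel (over 40 N) (contact force between block and hinge_rail above 20 N or contact force between block and control_box above 40 N).
It fails at once if the guard is forced (over 15 N) (contact force between guard and anything else above 15 N).
It fails at once if the spool, jar or pliers are moved by over 20 mm (distance of any of spool_tan, jar_small, pliers from where it was at the start of the episode above 0.02 m).
It also fails if it takes over 69 s, if anything falls off the work surface, if the arm or the gripper's body presses on something with over 40 N, if the wrist force passes 120 N, or if a joint passes its speed limit or range.

ROBOT

A 7-joint arm with a two-finger parallel gripper is mounted at the origin on a cart in front of the work surface, level with it; the furniture and walls round the work are solid. World frame = base frame: x ahead of the robot, y to its left, z up, the work surface at z = 0. Lengths are in m, angles in rad, forces in N, time in s.
With the tool pointing down it reaches from about 0.425 to 0.925 m from the base axis. Payload 6.8 kg.
Tool frame: the origin (TCP) lies on the centre line of the jaws, within the pads' length; the fingertips stand 19 mm ahead of it and the grasp point (between the pads) is the TCP; z points along the fingers, y is the line along which they close (so a half turn about z gives the same grasp; the last joint's range is limited). The gripper opens to 85 mm and grips with 20 to 120 N. Pads are 22 mm wide; open, the fingers measure 114 mm over their backs; the gripper's body (76 mm by 85 mm) begins 54 mm behind the grasp point. The pads swing forward as they close: fully open they stand 13 mm farther back than shut.
Start: joints at [1.013, 0.477, 0.022, 1.555, -0.011, 1.109, -0.083], TCP at [0.293, -0.608, 0.25] pointing down, gripper open.
Joint ranges: [-2.96, 2.96], [-0.34, 2.1], [-1.41, 1.46], [0.24, 2.44], [-1.37, 4.51], [0.17, 1.92], [-2.96, 2.96]. Speed limits (rad/s): [2.39, 2.39, 3.14, 3.14, 3.14, 3.14, 3.14].

INTERFACE

Orientations are given as a rotation vector (axis times angle).
In Python, from bench import r gives the robot as it stands. The module is installed in compiled form; this text tells all that it offers.
- The arm moves only by the tool arm_command, never from a script. Its argument "rows" is a list of rows, each an object of numbers: "fingers": the opening, from -1 (shut) to 1 (fully open); "x", "y", "z": the shift along the tool's x, y, z in m; "ax", "ay", "az": the turn, a rotation vector about the tool's x, y, z in degrees. In form: [{"fingers": .., "x": .., "y": .., "z": .., "ax": .., "ay": .., "az": ..}, ...]. A call has 1 to 10 rows; each row shifts and turns the commanded pose from where the row before left it, along the tool's axes as they then stand; what a row does not reach is not made up. A row lasts 1/12 s, in which the tool goes at most 41.7 mm and 7.16 degrees, less where a joint would pass 70% of its speed; a pose out of reach is approached as far as the arm can. A call is refused whole if a number of a shift passes 0.0417 or a number of a turn 7.16, either way. A call with a gripper value outside its range is refused whole. The fingers move at their own pace and stop on an object; "grip_force" is the grip in N (left out, the last holds). Time passes only in rows, so rows that do not move let the fingers close. It gives the time, the measured TCP pose, the force, the opening and the grip force at its end, in the units of the state.
- r.get_obs(): the state, without advancing time (a new reading comes with each control period).
- r.grab_frame(name): name is "scene" or "top"; returns a dict with "frame" (400x640x3 uint8, red, green, blue), "depth" (400x640 float32, m along the optical axis (not along the pixel's ray), 0 where there is no reading), "K" (3x3 intrinsics, pixels), "distortion" ([k1, k2, p1, p2, k3] as OpenCV has them; the pictures are not rectified), "world_from_camera" (4x4, takes a point from camera to world coordinates). Camera axes: x right, y down, z forward; pixel columns grow to the right and rows downward; lengths in m; the calibration is good to about 2 mm. A picture is of the moment at which its call begins.
- r.hand_in(): hands the job in; it is judged then, once.
The state is a dict: "clock": time; "joints": joint angles; "qvel": joint speeds; "tau": joint torques, N m; "tcp_pos": TCP position; "orientation": TCP orientation; "contact_force": force on the tool from outside, world axes, zero at the start; "moment": the same for the moment, N m; "grip_width": finger opening in m; "gripper_force": force on a finger pad.
Only numpy, scipy, OpenCV 4.12 (cv2) and the standard library are available. Lean on these libraries where they do the work, as an engineer would, in place of code of your own. Each camera call takes 0.05 s, during which the arm holds its last target. There are 200 camera calls.

## Working session

There is one attempt and no reset: what is moved stays moved. The work goes in short steps, Python scripts to look and compute and a tool call to move; the robot and the scene stay as the last step left them, time stands still between calls to the robot, and variables do not carry over. Pictures are saved under pics/ and viewed, at most 10 in all, crops included, and the job is handed in when it is done.

Besides the shell and the picture viewer there is one more tool, called after ">>>" in YAML: its name, and indented under it one key for each argument. arm_command: Moves the arm, as the interface text tells. Its arguments: {"type":"object","properties":{"rows":{"type":"array"},"grip_force":{"type":"number"}},"required":["rows"]}

```bash
mkdir -p pics; cat > h.py <<'E'
import numpy as np,cv2
from bench import r
from scipy.spatial.transform import Rotation as R
def grab(n):
    f=r.grab_frame(n); return f
def cloud(f):
    d=f["depth"];K=f["K"];h,w=d.shape
    u,v=np.meshgrid(np.arange(w),np.arange(h))
    p=cv2.undistortPoints(np.stack([u,v],-1).reshape(-1,1,2).astype(np.float32),K,np.array(f["distortion"])).reshape(h,w,2)
    P=np.dstack([p[...,0]*d,p[...,1]*d,d]);T=f["world_from_camera"]
    return P@T[:3,:3].T+T[:3,3]
def ray(f,uv,z):
    p=cv2.undistortPoints(np.array(uv,np.float32).reshape(-1,1,2),f["K"],np.array(f["distortion"])).reshape(-1,2)
    T=f["world_from_camera"];D=np.c_[p,np.ones(len(p))]@T[:3,:3].T;o=T[:3,3]
    return o+D*((z-o[2])/D[:,2])[:,None]
def st():
    o=r.get_obs()
    print({k:np.round(o[k],4) for k in("clock","tcp_pos","orientation","contact_force","moment","grip_width","gripper_force","joints")})
    print(R.from_rotvec(o["orientation"]).as_matrix().round(3))
E
python3 - <<'E'
from h import *
st()
for n in("scene","top"):
    f=grab(n);cv2.imwrite(f"pics/{n}0.png",f["frame"][...,::-1]);np.savez(f"{n}0.npz",**f)
    print(n,f["world_from_camera"].round(3).tolist(),f["K"].round(0).tolist(),(f["depth"]>0).mean())
E
```

```text
{'clock': np.float64(0.0), 'tcp_pos': array([ 0.2932, -0.6073,  0.2493]), 'orientation': array([-3.0607e+00, -7.0020e-01,  9.0000e-04]), 'contact_force': array([-0.2502, -1.176 , -0.0405]), 'moment': array([-0.0043, -0.0149,  0.0613]), 'grip_width': np.float64(0.0854), 'gripper_force': np.float64(0.0), 'joints': array([ 1.0129,  0.4778,  0.0223,  1.5565, -0.0115,  1.1093, -0.0831])}
[[ 0.901  0.435 -0.001]
 [ 0.435 -0.901  0.002]
 [-0.    -0.002 -1.   ]]
scene [[-0.528, -0.366, 0.767, -0.423], [-0.849, 0.236, -0.472, 0.579], [-0.009, -0.9, -0.435, 0.575], [0.0, 0.0, 0.0, 1.0]] [[389.0, 0.0, 322.0], [0.0, 389.0, 204.0], [0.0, 0.0, 1.0]] 0.99593359375
top [[-0.018, -0.996, 0.088, 0.376], [-1.0, 0.019, 0.012, 0.003], [-0.013, -0.088, -0.996, 1.297], [0.0, 0.0, 0.0, 1.0]] [[489.0, 0.0, 318.0], [0.0, 489.0, 201.0], [0.0, 0.0, 1.0]] 0.99624609375
```

View pics/top0.png

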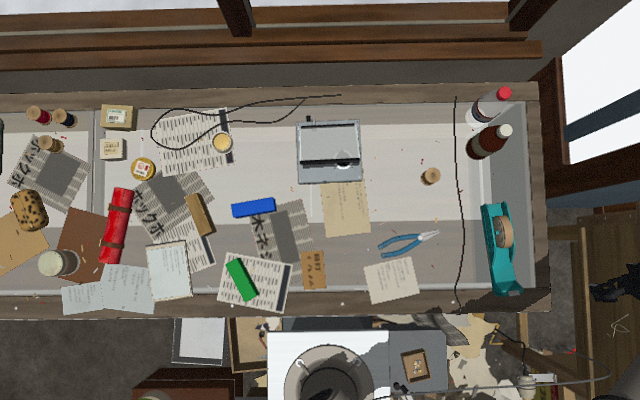

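View pics/scene0.png

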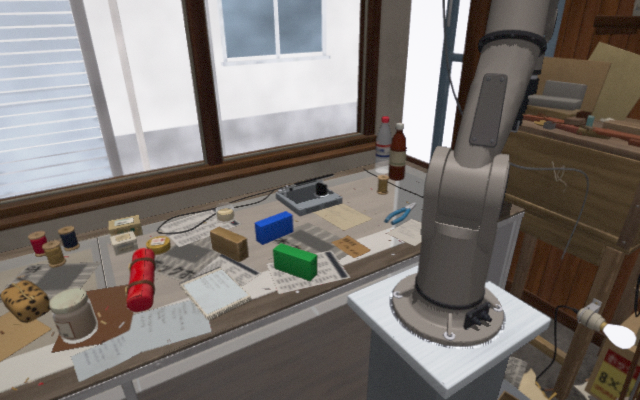

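The top view shows the box at about (328,152), with the guard's black edge at row 162, the knob at (345,157) and the open front towards the robot. The wooden block is at (200,214), and blue and green look-alikes are at (253,208) and (242,280). The pliers are at (405,243) and the spool at (430,176). The jar is at (222,142).

```bash
python3 - <<'E'
from h import *
f=dict(np.load("top0.npz"));P=cloud(f);hsv=cv2.cvtColor(f["frame"],cv2.COLOR_RGB2HSV)
def rect(m,name):
    q=P[m][:,:2].astype(np.float32);z=P[m][:,2]
    (c,s,a)=cv2.minAreaRect(q);print(name,len(q),"c",np.round(c,4),"s",np.round(s,4),"a",round(a,1),"z",np.percentile(z,[5,50,95]).round(4), "mean",q.mean(0).round(4))
H,W=P.shape[:2];u,v=np.meshgrid(np.arange(W),np.arange(H))
def win(a,b,c,d):return (u>=a)&(u<b)&(v>=c)&(v<d)
rect(win(175,225,185,245)&(P[...,2]>.05)&(P[...,2]<.07),"block top")
rect(win(280,380,105,200)&(P[...,2]>.024)&(P[...,2]<.15),"box any")
rect(win(280,380,105,200)&(P[...,2]>.024)&(P[...,2]<.036),"box panel z")
rect(win(410,450,160,195)&(P[...,2]>.045),"spool")
rect(win(205,240,130,160)&(P[...,2]>.03),"jar")
m=win(290,370,110,195)
print("z grid");
for y in range(118,190,4): print(y,(P[y,294:366:4,2]*1000).round().astype(int))
cv2.imwrite("pics/crop.png",cv2.resize(f["frame"][110:195,285:375,::-1],None,fx=6,fy=6,interpolation=cv2.INTER_CUBIC))
E
```

```text
block top 610 c [0.4587 0.3249] s [0.1106 0.0362] a 22.1 z [0.0539 0.0585 0.0624] mean [0.4578 0.3241]
box any 3910 c [ 0.624  -0.0128] s [0.1749 0.1697] a 1.5 z [0.0259 0.0514 0.0988] mean [ 0.614  -0.0124]
box panel z 1532 c [ 0.624  -0.0128] s [0.1749 0.1697] a 1.5 z [0.0249 0.0286 0.0332] mean [ 0.5894 -0.0114]
spool 191 c [ 0.4747 -0.1405] s [0.0388 0.3453] a 28.2 z [0.0537 0.0585 0.0629] mean [ 0.5423 -0.2674]
jar 218 c [0.5215 0.1472] s [0.4103 0.054 ] a 43.8 z [0.0304 0.0384 0.0508] mean [0.6438 0.263 ]
z grid
118 [-4 -1 -3 -1 21  0 -2 -5  3  0 -2  0 -4  1  1 -2 -4 -1]
122 [-3 28 29 31 25 43 30 30 31 28 31 30 31 23 30 29 30  2]
126 [-1 44 43 46 50 47 49 43 47 47 43 46 48 47 43 51 41 -4]
130 [-3 38 52 52 53 51 46 53 48 51 52 52 56 48 55 54 32  3]
134 [-2 27 55 48 56 53 57 59 56 62 58 53 53 64 56 57 32 -2]
138 [-4 28 55 62 63 61 62 63 66 61 61 60 66 64 67 64 49 -2]
142 [ 0 29 66 68 67 67 69 67 70 71 75 72 71 70 74 73 69 -3]
146 [-5 30 71 72 74 78 78 77 75 76 80 72 78 78 73 80 75 -3]
150 [ 1 33 75 85 84 82 81 78 82 80 80 82 81 84 83 82 85 -2]
154 [-4 30 82 85 90 85 87 87 87 86 89 89 86 89 89 88 90 -6]
158 [  0  33  91  94  94  97  93  93  98  93  93  97  95  95  97  98 101  -3]
162 [  0  30 104 105 104  99  99  99 105 101 100 104 101 100 100 101  95   1]
166 [ 2 29 26 26 31 29 30 29 27 25 29 32 33 38 39 33 31 -6]
170 [-3 29 25 24 28 38 28 28 31 32 30 28 29 25 26 30 27 26]
174 [-2 26 25 28 23 30 24 28 27 26 33 27 28 28 31 27 26 25]
178 [-5 27 30 29 30 29 29 33 27 31 28 27 24 27 31 26 26 27]
182 [  -3   27   31   30   28   27   32   28   27   25   23   22   22   16
   13   -3 1297   -3]
186 [ 4 -2 -1  5 -2  3 -2 -3  1  2 -3  2  4 -2 -4 -4  0 -2]
```

View pics/crop.png

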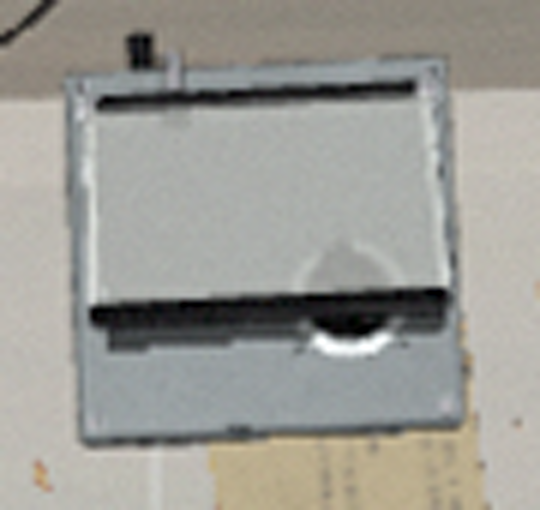

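The crop shows the panel corners at about (68,72), (445,58), (82,442) and (465,425). The guard edge is at y≈305 and the knob at (350,320). Next I compute the box pose from these corners, and the block pose.

```bash
python3 - <<'E'
from h import *
f=dict(np.load("top0.npz"));P=cloud(f)
c=np.array([[68,72],[445,58],[465,425],[82,442]])/6.-.4+[285,110]
w=ray(f,c,.03)[:,:2];print(w.round(4).tolist())
print("sides",[np.linalg.norm(w[i]-w[(i+1)%4]).round(4) for i in range(4)])
ctr=w.mean(0);xd=(w[0]+w[1]-w[2]-w[3]);yd=w[0]+w[3]-w[1]-w[2]
print("ctr",ctr,"yaw x",np.degrees(np.arctan2(xd[1],xd[0])),"yaw y",np.degrees(np.arctan2(-yd[0],yd[1])))
# mask of grey box region edges by depth + minarea at panel plane
g=cv2.cvtColor(f["frame"],cv2.COLOR_RGB2HSV)
# block: colour mask with contour, rays on z=.06 restricted to depth>.045
m=((P[...,2]>.04)&(P[...,2]<.08)).astype(np.uint8);m[:,:175]=0;m[:,225:]=0;m[:185]=0;m[245:]=0
v,u=np.nonzero(m);q=ray(f,np.c_[u,v],.06)[:,:2]
print("block",cv2.minAreaRect(q.astype(np.float32)),q.mean(0));C=np.cov(q.T);e,V=np.linalg.eigh(C);a=np.arctan2(*V[::-1,1]);print("pca",np.degrees(a),np.sqrt(12*e))
# scene view check
s=dict(np.load("scene0.npz"));Q=cloud(s);hs=cv2.cvtColor(s["frame"],cv2.COLOR_RGB2HSV)
m=np.zeros(Q.shape[:2],bool);m[220:265,200:255]=1;m&=(Q[...,2]>.055)&(Q[...,2]<.066)
q=Q[m][:,:2];e,V=np.linalg.eigh(np.cov(q.T));print("scene block",cv2.minAreaRect(q.astype(np.float32)),q.mean(0),np.degrees(np.arctan2(*V[::-1,1])))
for n,b in(("jar",(205,240,130,160)),("spool",(415,445,165,190))):
    z=P[b[2]:b[3],b[0]:b[1]];k=(z[...,2]>.03)&(z[...,2]<.08);print(n,np.median(z[k],0))
E
```

```text
[[0.7001, 0.0723], [0.7029, -0.0939], [0.5398, -0.0984], [0.5357, 0.0685]]
sides [np.float64(0.1662), np.float64(0.1631), np.float64(0.1669), np.float64(0.1645)]
ctr [ 0.61960674 -0.01283685] yaw x 1.4567129464079427 yaw y 1.190986826940175
block ((0.45825713872909546, 0.3227407932281494), (0.11137444525957108, 0.038617148995399475), 22.75556182861328) [0.45756657 0.3226161 ]
pca -157.2271391309885 [0.03820547 0.11093475]
scene block ((0.4595794379711151, 0.3264339566230774), (0.11253846436738968, 0.03698131442070007), 22.244550704956055) [0.45531699 0.32785915] -157.09104211680656
jar [0.64686465 0.2654414  0.03823424]
spool [ 0.54653303 -0.27468826  0.05834827]
```

>>> arm_command:
  rows:
    - {"x": 0.032,"y": -0.0187,"fingers": 1}
    - {"x": 0.032,"y": -0.0187}
    - {"x": 0.032,"y": -0.0187}
    - {"x": 0.032,"y": -0.0187}
    - {"x": 0.032,"y": -0.0187}
    - {"x": 0.032,"y": -0.0187}
    - {"x": 0.032,"y": -0.0187}
    - {"x": 0.032,"y": -0.0187}
    - {"x": 0.032,"y": -0.0187}
    - {"x": 0.032,"y": -0.0187}
  grip_force: 60

```text
validation failed for argument at $.ro...
```

>>> arm_command:
  rows:
    - {"x": 0.0186,"y": -0.0327}
    - {"x": 0.0186,"y": -0.0327}
    - {"x": 0.0186,"y": -0.0327}
    - {"x": 0.0186,"y": -0.0327}
    - {"x": 0.0186,"y": -0.0327}
    - {"x": 0.0186,"y": -0.0327}
    - {"x": 0.0186,"y": -0.0327}
    - {"x": 0.0186,"y": -0.0327}

```text
validation failed for argument at $.ro...
```

>>> arm_command:
  rows:
    - {"x": 0.005,"y": -0.0357,"z": 0.01}
    - {"x": 0.005,"y": -0.0357,"z": 0.01}
    - {"x": 0.005,"y": -0.0357,"z": 0.01}
    - {"x": 0.005,"y": -0.0357,"z": 0.01}
    - {"x": 0.005,"y": -0.0357,"z": 0.01}
    - {"x": 0.005,"y": -0.0357,"z": 0.01}
    - {"x": 0.005,"y": -0.0357,"z": 0.01}
    - {"x": 0.005,"y": -0.0357,"z": 0.01}
    - {"x": 0.005,"y": -0.0357,"z": 0.01}
    - {"az": 3.3}

```text
validation failed for argument at $.ro...
```

```bash
python3 -c "
from h import *
st()"
```

```text
{'clock': np.float64(0.1), 'tcp_pos': array([ 0.2933, -0.6074,  0.2494]), 'orientation': array([-3.0609e+00, -7.0030e-01,  7.0000e-04]), 'contact_force': array([-0.0539, -0.2053,  0.3605]), 'moment': array([ 0.015 ,  0.0065, -0.0468]), 'grip_width': np.float64(0.0854), 'gripper_force': np.float64(0.0), 'joints': array([ 1.0129,  0.4777,  0.0223,  1.5563, -0.0115,  1.1093, -0.0831])}
[[ 0.901  0.435 -0.001]
 [ 0.435 -0.901  0.001]
 [-0.    -0.002 -1.   ]]
```

All seven keys are probably required in each row.

>>> arm_command:
  rows:
    - {"fingers": 1,"x": 0.032,"y": -0.0187,"z": 0,"ax": 0,"ay": 0,"az": 0}
    - {"fingers": 1,"x": 0.032,"y": -0.0187,"z": 0,"ax": 0,"ay": 0,"az": 0}
    - {"fingers": 1,"x": 0.032,"y": -0.0187,"z": 0,"ax": 0,"ay": 0,"az": 0}
    - {"fingers": 1,"x": 0.032,"y": -0.0187,"z": 0,"ax": 0,"ay": 0,"az": 0}
    - {"fingers": 1,"x": 0.032,"y": -0.0187,"z": 0,"ax": 0,"ay": 0,"az": 0}
    - {"fingers": 1,"x": 0.032,"y": -0.0187,"z": 0,"ax": 0,"ay": 0,"az": 0}
    - {"fingers": 1,"x": 0.032,"y": -0.0187,"z": 0,"ax": 0,"ay": 0,"az": 0}
    - {"fingers": 1,"x": 0.032,"y": -0.0187,"z": 0,"ax": 0,"ay": 0,"az": 0}
    - {"fingers": 1,"x": 0.032,"y": -0.0187,"z": 0,"ax": 0,"ay": 0,"az": 0}
    - {"fingers": 1,"x": 0.032,"y": -0.0187,"z": 0,"ax": 0,"ay": 0,"az": 0}
  grip_force: 60

```text
clock: 0.93
tcp_pos: [0.5008, -0.2986, 0.25]
orientation: [-3.062, -0.7, 0.001]
contact_force: [0.4, -0.7, 0.1]
grip_width: 0.0858
gripper_force: 0.0
```

>>> arm_command:
  rows:
    - {"fingers": 1,"x": 0.0186,"y": -0.0327,"z": 0,"ax": 0,"ay": 0,"az": 0}
    - {"fingers": 1,"x": 0.0186,"y": -0.0327,"z": 0,"ax": 0,"ay": 0,"az": 0}
    - {"fingers": 1,"x": 0.0186,"y": -0.0327,"z": 0,"ax": 0,"ay": 0,"az": 0}
    - {"fingers": 1,"x": 0.0186,"y": -0.0327,"z": 0,"ax": 0,"ay": 0,"az": 0}
    - {"fingers": 1,"x": 0.0186,"y": -0.0327,"z": 0,"ax": 0,"ay": 0,"az": 0}
    - {"fingers": 1,"x": 0.0186,"y": -0.0327,"z": 0,"ax": 0,"ay": 0,"az": 0}
    - {"fingers": 1,"x": 0.0186,"y": -0.0327,"z": 0,"ax": 0,"ay": 0,"az": 0}
    - {"fingers": 1,"x": 0.0186,"y": -0.0327,"z": 0,"ax": 0,"ay": 0,"az": 0}

```text
clock: 1.6
tcp_pos: [0.5201, 0.0016, 0.2501]
orientation: [3.062, 0.7, -0.001]
contact_force: [0.4, -1.1, 0.6]
grip_width: 0.0854
gripper_force: 0.0
```

>>> arm_command:
  rows:
    - {"fingers": 1,"x": 0.005,"y": -0.0357,"z": 0.01,"ax": 0,"ay": 0,"az": 0}
    - {"fingers": 1,"x": 0.005,"y": -0.0357,"z": 0.01,"ax": 0,"ay": 0,"az": 0}
    - {"fingers": 1,"x": 0.005,"y": -0.0357,"z": 0.01,"ax": 0,"ay": 0,"az": 0}
    - {"fingers": 1,"x": 0.005,"y": -0.0357,"z": 0.01,"ax": 0,"ay": 0,"az": 0}
    - {"fingers": 1,"x": 0.005,"y": -0.0357,"z": 0.01,"ax": 0,"ay": 0,"az": 0}
    - {"fingers": 1,"x": 0.005,"y": -0.0357,"z": 0.01,"ax": 0,"ay": 0,"az": 0}
    - {"fingers": 1,"x": 0.005,"y": -0.0357,"z": 0.01,"ax": 0,"ay": 0,"az": 0}
    - {"fingers": 1,"x": 0.005,"y": -0.0357,"z": 0.01,"ax": 0,"ay": 0,"az": 0}
    - {"fingers": 1,"x": 0.005,"y": -0.0357,"z": 0.01,"ax": 0,"ay": 0,"az": 0}
    - {"fingers": 1,"x": 0,"y": 0,"z": 0,"ax": 0,"ay": 0,"az": 3.3}

```text
clock: 2.43
tcp_pos: [0.417, 0.316, 0.1589]
orientation: [-3.074, -0.626, 0.004]
contact_force: [0.5, 0.8, -0.0]
grip_width: 0.0852
gripper_force: 0.0
```

```bash
python3 -c "
from h import *
st()"
```

```text
{'clock': np.float64(2.4333), 'tcp_pos': array([0.417 , 0.316 , 0.1589]), 'orientation': array([-3.0745, -0.6264,  0.004 ]), 'contact_force': array([ 0.5212,  0.759 , -0.0164]), 'moment': array([-0.0287,  0.0333, -0.0256]), 'grip_width': np.float64(0.0852), 'gripper_force': np.float64(0.0), 'joints': array([-0.4211,  0.3745, -0.4182,  1.9797,  0.1969,  0.8266, -2.1164])}
[[ 0.92   0.391 -0.003]
 [ 0.391 -0.92   0.003]
 [-0.002 -0.004 -1.   ]]
```

>>> arm_command:
  rows:
    - {"fingers": 1,"x": 0.001,"y": 0.008,"z": 0,"ax": 0,"ay": 0,"az": 0}
    - {"fingers": 1,"x": 0,"y": 0,"z": 0.032,"ax": 0,"ay": 0,"az": 0}
    - {"fingers": 1,"x": 0,"y": 0,"z": 0.032,"ax": 0,"ay": 0,"az": 0}
    - {"fingers": 1,"x": 0,"y": 0,"z": 0.032,"ax": 0,"ay": 0,"az": 0}
    - {"fingers": 1,"x": 0,"y": 0,"z": 0.02,"ax": 0,"ay": 0,"az": 0}
    - {"fingers": 1,"x": 0,"y": 0,"z": 0.012,"ax": 0,"ay": 0,"az": 0}
    - {"fingers": 1,"x": 0,"y": 0,"z": 0,"ax": 0,"ay": 0,"az": 0}

```text
clock: 3.02
tcp_pos: [0.4248, 0.2996, 0.0301]
orientation: [3.079, 0.611, -0.006]
contact_force: [0.2, 0.1, 0.0]
grip_width: 0.0858
gripper_force: 0.0
```

>>> arm_command:
  rows:
    - {"fingers": -1,"x": 0,"y": 0,"z": 0,"ax": 0,"ay": 0,"az": 0}
    - {"fingers": -1,"x": 0,"y": 0,"z": 0,"ax": 0,"ay": 0,"az": 0}
    - {"fingers": -1,"x": 0,"y": 0,"z": 0,"ax": 0,"ay": 0,"az": 0}
    - {"fingers": -1,"x": 0,"y": 0,"z": 0,"ax": 0,"ay": 0,"az": 0}
    - {"fingers": -1,"x": 0,"y": 0,"z": 0,"ax": 0,"ay": 0,"az": 0}
    - {"fingers": -1,"x": 0,"y": 0,"z": 0,"ax": 0,"ay": 0,"az": 0}
    - {"fingers": -1,"x": 0,"y": 0,"z": 0,"ax": 0,"ay": 0,"az": 0}
  grip_force: 70

```text
clock: 3.6
tcp_pos: [0.4262, 0.3029, 0.034]
orientation: [-3.08, -0.613, -0.004]
contact_force: [-1.2, -0.7, 8.4]
grip_width: 0.0351
gripper_force: 66.6
```

```bash
python3 -c "
from h import *
st()"
```

```text
{'clock': np.float64(3.6), 'tcp_pos': array([0.4262, 0.3029, 0.034 ]), 'orientation': array([-3.0799, -0.6126, -0.0041]), 'contact_force': array([-1.161 , -0.73  ,  8.4344]), 'moment': array([-0.0504,  0.2137,  0.0317]), 'grip_width': np.float64(0.0351), 'gripper_force': np.float64(66.6176), 'joints': array([-0.4741,  0.5656, -0.3287,  2.052 ,  0.3269,  0.5701, -2.2101])}
[[ 0.924  0.383  0.002]
 [ 0.383 -0.924  0.002]
 [ 0.003 -0.001 -1.   ]]
```

>>> arm_command:
  rows:
    - {"fingers": -1,"x": 0,"y": 0,"z": -0.02,"ax": 0,"ay": 0,"az": 0}
    - {"fingers": -1,"x": 0,"y": 0,"z": -0.035,"ax": 0,"ay": 0,"az": 0}
    - {"fingers": -1,"x": 0,"y": 0,"z": -0.035,"ax": 0,"ay": 0,"az": 0}
    - {"fingers": -1,"x": 0,"y": 0,"z": -0.035,"ax": 0,"ay": 0,"az": 0}
    - {"fingers": -1,"x": 0,"y": 0,"z": 0,"ax": 0,"ay": 0,"az": 7.07}
    - {"fingers": -1,"x": 0,"y": 0,"z": 0,"ax": 0,"ay": 0,"az": 7.07}
    - {"fingers": -1,"x": 0,"y": 0,"z": 0,"ax": 0,"ay": 0,"az": 7.07}
    - {"fingers": -1,"x": 0,"y": 0,"z": 0,"ax": 0,"ay": 0,"az": 0}

```text
clock: 4.27
tcp_pos: [0.4254, 0.3016, 0.1581]
orientation: [-3.141, -0.028, -0.002]
contact_force: [0.4, -0.1, -1.7]
grip_width: 0.0351
gripper_force: 67.6
```

```bash
python3 -c "
from h import *
st()
for n in('top','scene'):
    f=grab(n);np.savez(n+'1.npz',**f);cv2.imwrite('pics/%s1.png'%n,f['frame'][...,::-1])
a=cv2.imread('pics/top1.png')[130:300,150:350];b=cv2.imread('pics/scene1.png')[150:320,170:370]
cv2.imwrite('pics/two1.png',cv2.resize(np.hstack([a,b]),None,fx=2,fy=2))
"
```

```text
{'clock': np.float64(4.2667), 'tcp_pos': array([0.4254, 0.3016, 0.1581]), 'orientation': array([-3.1414e+00, -2.7700e-02, -1.7000e-03]), 'contact_force': array([ 0.3522, -0.0801, -1.6831]), 'moment': array([0.0031, 0.0912, 0.0457]), 'grip_width': np.float64(0.0351), 'gripper_force': np.float64(67.553), 'joints': array([-0.4602,  0.3618, -0.3348,  1.9897,  0.1616,  0.8143, -2.4393])}
[[ 1.     0.018  0.001]
 [ 0.018 -1.     0.   ]
 [ 0.001 -0.    -1.   ]]
```

View pics/two1.png

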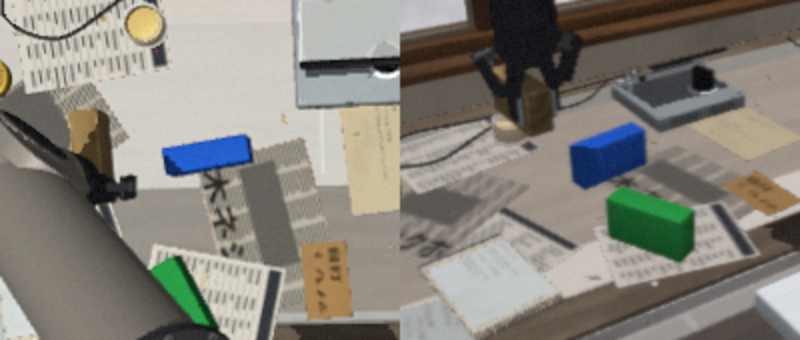

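The block is held level, with its leading end visible at about (195,185) in the full top image. I'll read the end position from depth.

```bash
python3 -c "
from h import *
f=dict(np.load('top1.npz'));P=cloud(f)
t=np.array([.4254,.3016,.1581]);a=np.radians(1.04);d=P-t
X=d[...,0]*np.cos(a)+d[...,1]*np.sin(a);Y=-d[...,0]*np.sin(a)+d[...,1]*np.cos(a);Z=d[...,2]
m=(X>.045)&(X<.13)&(abs(Y)<.04)&(Z>-.02)&(Z<.06)
print(m.sum());q=np.c_[X[m],Y[m],Z[m]]*1000;print(np.percentile(q,[1,5,50,95,99],axis=0).round(1))
v,u=np.nonzero(m&(Z>.01));w=ray(f,np.c_[u,v],.184)-t
print(np.percentile(w,[0,1,5,50,95,99,100],axis=0).round(4))
f=dict(np.load('scene1.npz'));P=cloud(f);d=P-t
X=d[...,0]*np.cos(a)+d[...,1]*np.sin(a);Y=-d[...,0]*np.sin(a)+d[...,1]*np.cos(a);Z=d[...,2]
m=(X>-.03)&(X<.13)&(abs(Y)<.03)&(Z>-.05)&(Z<.04)
q=np.c_[X[m],Y[m],Z[m]]*1000;print(m.sum(),np.percentile(q,[1,5,50,95,99],axis=0).round(1))
"
```

```text
412
[[ 45.4 -14.5 -18. ]
 [ 47.6 -14.   -8.7]
 [ 69.1  -1.3  23.8]
 [ 91.6  19.4  27.7]
 [ 93.9  21.8  29.2]]
[[ 0.045  -0.0168  0.0259]
 [ 0.0453 -0.0168  0.0259]
 [ 0.0475 -0.0144  0.0259]
 [ 0.0687  0.004   0.0259]
 [ 0.0915  0.0204  0.0259]
 [ 0.0938  0.0228  0.0259]
 [ 0.094   0.0228  0.0259]]
719 [[-15.9 -28.8 -31.4]
 [-14.6 -23.3 -27.8]
 [ -9.4   6.6   7.7]
 [ 76.1  25.9  33.2]
 [ 90.2  28.9  38.5]]
```

>>> arm_command:
  rows:
    - {"fingers": -1,"x": 0.0047,"y": 0.0355,"z": 0,"ax": 0,"ay": 0,"az": 0}
    - {"fingers": -1,"x": 0.0047,"y": 0.0355,"z": 0,"ax": 0,"ay": 0,"az": 0}
    - {"fingers": -1,"x": 0.0047,"y": 0.0355,"z": 0,"ax": 0,"ay": 0,"az": 0}
    - {"fingers": -1,"x": 0.0047,"y": 0.0355,"z": 0,"ax": 0,"ay": 0,"az": 0}
    - {"fingers": -1,"x": 0.0047,"y": 0.0355,"z": 0,"ax": 0,"ay": 0,"az": 0}
    - {"fingers": -1,"x": 0.0047,"y": 0.0355,"z": 0,"ax": 0,"ay": 0,"az": 0}
    - {"fingers": -1,"x": 0.0047,"y": 0.0355,"z": 0,"ax": 0,"ay": 0,"az": 0}
    - {"fingers": -1,"x": 0.0047,"y": 0.0355,"z": 0.02,"ax": 0,"ay": 0,"az": 0}
    - {"fingers": -1,"x": 0,"y": 0,"z": 0.03,"ax": 0,"ay": 0,"az": 0.2}
    - {"fingers": -1,"x": 0,"y": 0,"z": 0.02,"ax": 0,"ay": 0,"az": 0}

```text
clock: 5.2
tcp_pos: [0.4691, 0.0156, 0.086]
orientation: [3.141, 0.026, -0.0]
contact_force: [-0.0, 0.7, -2.0]
grip_width: 0.0353
gripper_force: 68.3
```

```bash
python3 -c "
from h import *
st()"
```

```text
{'clock': np.float64(5.2), 'tcp_pos': array([0.4691, 0.0156, 0.086 ]), 'orientation': array([ 3.1406e+00,  2.6400e-02, -3.0000e-04]), 'contact_force': array([-0.0263,  0.7453, -1.9902]), 'moment': array([ 0.0222,  0.1352, -0.0078]), 'grip_width': np.float64(0.0353), 'gripper_force': np.float64(68.2896), 'joints': array([ 0.0072,  0.3966, -0.2071,  2.1587,  0.1429,  0.5991, -1.8565])}
[[ 1.     0.017 -0.   ]
 [ 0.017 -1.    -0.001]
 [-0.     0.001 -1.   ]]
```

>>> arm_command:
  rows:
    - {"fingers": -1,"x": 0,"y": -0.002,"z": 0.01,"ax": 0,"ay": 0,"az": 0}
    - {"fingers": -1,"x": 0,"y": 0,"z": 0.008,"ax": 0,"ay": 0,"az": 0}
    - {"fingers": -1,"x": 0,"y": 0,"z": 0.0015,"ax": 0,"ay": 0,"az": 0}
    - {"fingers": -1,"x": 0,"y": 0,"z": 0,"ax": 0,"ay": 0,"az": 0}

```text
clock: 5.53
tcp_pos: [0.4694, 0.0215, 0.068]
orientation: [-3.141, -0.033, -0.0]
contact_force: [-0.2, -0.3, -1.1]
grip_width: 0.0349
gripper_force: 68.2
```

>>> arm_command:
  rows:
    - {"fingers": -1,"x": 0,"y": 0,"z": 0.001,"ax": 0,"ay": 0,"az": 0}
    - {"fingers": -1,"x": 0,"y": 0,"z": 0.001,"ax": 0,"ay": 0,"az": 0}
    - {"fingers": -1,"x": 0,"y": 0,"z": 0,"ax": 0,"ay": 0,"az": 0}

```text
clock: 5.78
tcp_pos: [0.4697, 0.021, 0.0664]
orientation: [-3.141, -0.03, -0.002]
contact_force: [-0.2, 0.0, -1.9]
grip_width: 0.0348
gripper_force: 68.2
```

>>> arm_command:
  rows:
    - {"fingers": -1,"x": 0,"y": 0,"z": 0.001,"ax": 0,"ay": 0,"az": 0}
    - {"fingers": -1,"x": 0,"y": 0,"z": 0,"ax": 0,"ay": 0,"az": 0}

```text
clock: 5.95
tcp_pos: [0.4694, 0.0207, 0.065]
orientation: [3.141, 0.029, 0.001]
contact_force: [-0.1, 0.6, -1.7]
grip_width: 0.0345
gripper_force: 68.2
```

>>> arm_command:
  rows:
    - {"fingers": -1,"x": 0,"y": 0.002,"z": 0.001,"ax": 0,"ay": 0,"az": 0}
    - {"fingers": -1,"x": 0,"y": 0,"z": 0,"ax": 0,"ay": 0,"az": 0}

```text
clock: 6.12
tcp_pos: [0.4696, 0.0187, 0.064]
orientation: [-3.141, -0.029, -0.001]
contact_force: [-0.3, -0.8, 0.6]
grip_width: 0.035
gripper_force: 69.0
```

>>> arm_command:
  rows:
    - {"fingers": -1,"x": 0,"y": 0,"z": 0.001,"ax": 0,"ay": 0,"az": 0}
    - {"fingers": -1,"x": 0,"y": 0,"z": 0,"ax": 0,"ay": 0,"az": 0}

```text
clock: 6.28
tcp_pos: [0.4693, 0.0188, 0.0633]
orientation: [3.141, 0.029, 0.0]
contact_force: [-4.7, -0.0, 9.4]
grip_width: 0.0351
gripper_force: 69.5
```

>>> arm_command:
  rows:
    - {"fingers": -1,"x": 0,"y": 0,"z": -0.0013,"ax": 0,"ay": 0,"az": 0}
    - {"fingers": -1,"x": 0.006,"y": 0,"z": 0,"ax": 0,"ay": 0,"az": 0}
    - {"fingers": -1,"x": 0.006,"y": 0,"z": 0,"ax": 0,"ay": 0,"az": 0}
    - {"fingers": -1,"x": 0.006,"y": 0,"z": 0,"ax": 0,"ay": 0,"az": 0}
    - {"fingers": -1,"x": 0,"y": 0,"z": 0,"ax": 0,"ay": 0,"az": 0}

```text
clock: 6.7
tcp_pos: [0.4893, 0.0192, 0.0642]
orientation: [-3.141, -0.029, -0.003]
contact_force: [1.0, -0.6, -1.4]
grip_width: 0.0356
gripper_force: 68.3
```

>>> arm_command:
  rows:
    - {"fingers": -1,"x": 0.006,"y": 0,"z": 0,"ax": 0,"ay": 0,"az": 0}
    - {"fingers": -1,"x": 0.006,"y": 0,"z": 0,"ax": 0,"ay": 0,"az": 0}
    - {"fingers": -1,"x": 0.006,"y": 0,"z": 0,"ax": 0,"ay": 0,"az": 0}
    - {"fingers": -1,"x": 0,"y": 0,"z": 0,"ax": 0,"ay": 0,"az": 0}

```text
clock: 7.03
tcp_pos: [0.5062, 0.0194, 0.0641]
orientation: [-3.141, -0.029, -0.001]
contact_force: [0.0, -0.1, -0.0]
grip_width: 0.035
gripper_force: 68.1
```

```bash
python3 -c "
from h import *
st()
f=grab('scene');cv2.imwrite('pics/s2.png',cv2.resize(f['frame'][150:250,240:400,::-1],None,fx=4,fy=4,interpolation=cv2.INTER_CUBIC))
"
```

```text
{'clock': np.float64(7.0333), 'tcp_pos': array([0.5062, 0.0194, 0.0641]), 'orientation': array([-3.1414e+00, -2.8700e-02, -6.0000e-04]), 'contact_force': array([ 0.0041, -0.0857, -0.0119]), 'moment': array([ 0.0019, -0.185 , -0.0309]), 'grip_width': np.float64(0.035), 'gripper_force': np.float64(68.1271), 'joints': array([-0.0044,  0.4799, -0.1929,  2.0858,  0.1599,  0.5891, -1.8617])}
[[ 1.     0.018  0.   ]
 [ 0.018 -1.     0.   ]
 [ 0.    -0.    -1.   ]]
```

View pics/s2.png

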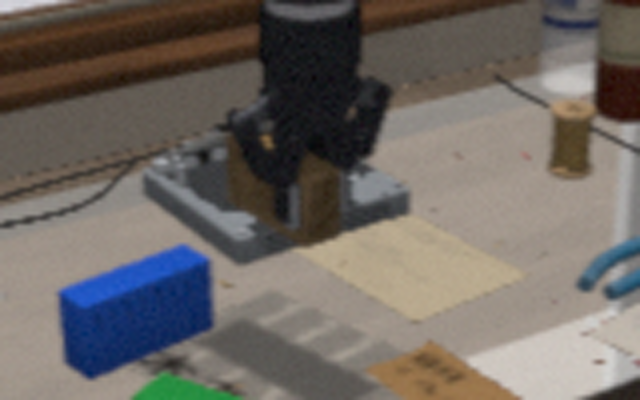

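The block is under the guard at about (285,185) and the panel load is light. I'll keep sliding it in.

>>> arm_command:
  rows:
    - {"fingers": -1,"x": 0.006,"y": 0,"z": 0,"ax": 0,"ay": 0,"az": 0}
    - {"fingers": -1,"x": 0.006,"y": 0,"z": 0,"ax": 0,"ay": 0,"az": 0}
    - {"fingers": -1,"x": 0.006,"y": 0,"z": 0,"ax": 0,"ay": 0,"az": 0}
    - {"fingers": -1,"x": 0.006,"y": 0,"z": 0,"ax": 0,"ay": 0,"az": 0}
    - {"fingers": -1,"x": 0,"y": 0,"z": 0,"ax": 0,"ay": 0,"az": 0}

```text
clock: 7.5
tcp_pos: [0.53, 0.0199, 0.0641]
orientation: [-3.141, -0.029, -0.001]
contact_force: [0.2, -0.9, -1.6]
grip_width: 0.0348
gripper_force: 68.2
```

>>> arm_command:
  rows:
    - {"fingers": -1,"x": 0.005,"y": 0,"z": 0,"ax": 0,"ay": 0,"az": 0}
    - {"fingers": -1,"x": 0.005,"y": 0,"z": 0,"ax": 0,"ay": 0,"az": 0}
    - {"fingers": -1,"x": 0.005,"y": 0,"z": 0,"ax": 0,"ay": 0,"az": 0}
    - {"fingers": -1,"x": 0.005,"y": 0,"z": 0,"ax": 0,"ay": 0,"az": 0}
    - {"fingers": -1,"x": 0,"y": 0,"z": 0,"ax": 0,"ay": 0,"az": 0}

```text
clock: 7.92
tcp_pos: [0.5497, 0.0202, 0.0641]
orientation: [-3.141, -0.029, -0.0]
contact_force: [0.5, 0.9, 0.2]
grip_width: 0.0352
gripper_force: 68.4
```

>>> arm_command:
  rows:
    - {"fingers": -1,"x": 0.003,"y": 0,"z": 0,"ax": 0,"ay": 0,"az": 0}
    - {"fingers": -1,"x": 0.003,"y": 0,"z": 0,"ax": 0,"ay": 0,"az": 0}
    - {"fingers": -1,"x": 0,"y": 0,"z": 0,"ax": 0,"ay": 0,"az": 0}

```text
clock: 8.17
tcp_pos: [0.5551, 0.0203, 0.0641]
orientation: [3.141, 0.029, -0.001]
contact_force: [-2.3, 0.1, 1.2]
grip_width: 0.0352
gripper_force: 68.7
```

>>> arm_command:
  rows:
    - {"fingers": -1,"x": 0.002,"y": 0,"z": 0,"ax": 0,"ay": 0,"az": 0}
    - {"fingers": -1,"x": 0.001,"y": 0,"z": 0,"ax": 0,"ay": 0,"az": 0}
    - {"fingers": -1,"x": 0,"y": 0,"z": 0,"ax": 0,"ay": 0,"az": 0}

```text
clock: 8.42
tcp_pos: [0.5579, 0.0204, 0.064]
orientation: [3.141, 0.029, -0.001]
contact_force: [-3.6, 1.0, 4.1]
grip_width: 0.0349
gripper_force: 69.0
```

>>> arm_command:
  rows:
    - {"fingers": -1,"x": 0.001,"y": 0,"z": 0,"ax": 0,"ay": 0,"az": 0}
    - {"fingers": -1,"x": 0.001,"y": 0,"z": 0,"ax": 0,"ay": 0,"az": 0}
    - {"fingers": -1,"x": 0,"y": 0,"z": 0,"ax": 0,"ay": 0,"az": 0}

```text
clock: 8.67
tcp_pos: [0.5603, 0.0204, 0.064]
orientation: [-3.141, -0.029, -0.0]
contact_force: [-3.8, 0.3, 3.0]
grip_width: 0.0348
gripper_force: 68.9
```

>>> arm_command:
  rows:
    - {"fingers": -1,"x": 0.001,"y": 0,"z": 0,"ax": 0,"ay": 0,"az": 0}
    - {"fingers": -1,"x": 0,"y": 0,"z": 0,"ax": 0,"ay": 0,"az": 0}

```text
clock: 8.83
tcp_pos: [0.5614, 0.0204, 0.0641]
orientation: [-3.141, -0.029, -0.0]
contact_force: [-2.4, -0.8, 2.8]
grip_width: 0.035
gripper_force: 68.9
```

>>> arm_command:
  rows:
    - {"fingers": -1,"x": 0.001,"y": 0,"z": -0.0003,"ax": 0,"ay": 0,"az": 0}
    - {"fingers": -1,"x": 0.001,"y": 0,"z": 0,"ax": 0,"ay": 0,"az": 0}
    - {"fingers": -1,"x": 0,"y": 0,"z": 0,"ax": 0,"ay": 0,"az": 0}

```text
clock: 9.08
tcp_pos: [0.5638, 0.0204, 0.0642]
orientation: [-3.141, -0.029, -0.001]
contact_force: [-0.5, 0.7, -1.0]
grip_width: 0.0352
gripper_force: 68.3
```

>>> arm_command:
  rows:
    - {"fingers": -1,"x": 0.001,"y": 0,"z": 0,"ax": 0,"ay": 0,"az": 0}
    - {"fingers": -1,"x": 0.001,"y": 0,"z": 0,"ax": 0,"ay": 0,"az": 0}
    - {"fingers": -1,"x": 0,"y": 0,"z": 0,"ax": 0,"ay": 0,"az": 0}

```text
clock: 9.33
tcp_pos: [0.5656, 0.0205, 0.0643]
orientation: [-3.141, -0.029, -0.001]
contact_force: [0.2, 0.3, -1.3]
grip_width: 0.0354
gripper_force: 68.3
```

>>> arm_command:
  rows:
    - {"fingers": -1,"x": 0.001,"y": 0,"z": 0,"ax": 0,"ay": 0,"az": 0}
    - {"fingers": -1,"x": 0,"y": 0,"z": 0,"ax": 0,"ay": 0,"az": 0}

```text
clock: 9.5
tcp_pos: [0.5665, 0.0205, 0.0644]
orientation: [3.141, 0.029, 0.0]
contact_force: [0.3, -0.2, -2.5]
grip_width: 0.035
gripper_force: 68.3
```

>>> arm_command:
  rows:
    - {"fingers": -1,"x": 0.001,"y": 0,"z": 0.0001,"ax": 0,"ay": 0,"az": 0}
    - {"fingers": -1,"x": 0.001,"y": 0,"z": 0,"ax": 0,"ay": 0,"az": 0}
    - {"fingers": -1,"x": 0,"y": 0,"z": 0,"ax": 0,"ay": 0,"az": 0}

```text
clock: 9.75
tcp_pos: [0.5686, 0.0206, 0.0643]
orientation: [-3.141, -0.029, -0.001]
contact_force: [-0.3, 0.4, -1.9]
grip_width: 0.0352
gripper_force: 68.3
```

>>> arm_command:
  rows:
    - {"fingers": -1,"x": 0.001,"y": 0,"z": 0,"ax": 0,"ay": 0,"az": 0}
    - {"fingers": -1,"x": 0,"y": 0,"z": 0,"ax": 0,"ay": 0,"az": 0}

```text
clock: 9.92
tcp_pos: [0.5695, 0.0206, 0.0643]
orientation: [-3.141, -0.029, -0.0]
contact_force: [-0.4, 0.1, -2.1]
grip_width: 0.0353
gripper_force: 68.3
```

>>> arm_command:
  rows:
    - {"fingers": -1,"x": 0.001,"y": 0,"z": 0,"ax": 0,"ay": 0,"az": 0}
    - {"fingers": -1,"x": 0,"y": 0,"z": 0,"ax": 0,"ay": 0,"az": 0}

```text
clock: 10.08
tcp_pos: [0.5705, 0.0206, 0.0643]
orientation: [-3.141, -0.029, -0.0]
contact_force: [0.5, 0.4, -1.0]
grip_width: 0.0352
gripper_force: 68.3
```

>>> arm_command:
  rows:
    - {"fingers": -1,"x": 0.0006,"y": 0,"z": 0,"ax": 0,"ay": 0,"az": 0}
    - {"fingers": -1,"x": 0.0006,"y": 0,"z": 0,"ax": 0,"ay": 0,"az": 0}
    - {"fingers": -1,"x": 0,"y": 0,"z": 0,"ax": 0,"ay": 0,"az": 0}

```text
clock: 10.33
tcp_pos: [0.5716, 0.0206, 0.0643]
orientation: [-3.141, -0.029, -0.0]
contact_force: [-0.4, -0.3, -2.3]
grip_width: 0.0352
gripper_force: 68.3
```

>>> arm_command:
  rows:
    - {"fingers": -1,"x": 0.0006,"y": 0,"z": 0,"ax": 0,"ay": 0,"az": 0}
    - {"fingers": -1,"x": 0.0006,"y": 0,"z": 0,"ax": 0,"ay": 0,"az": 0}
    - {"fingers": -1,"x": 0,"y": 0,"z": 0,"ax": 0,"ay": 0,"az": 0}

```text
clock: 10.58
tcp_pos: [0.5729, 0.0206, 0.0643]
orientation: [-3.141, -0.029, -0.0]
contact_force: [-0.5, 0.5, -0.7]
grip_width: 0.0349
gripper_force: 68.3
```

>>> arm_command:
  rows:
    - {"fingers": -1,"x": 0.0006,"y": 0,"z": 0,"ax": 0,"ay": 0,"az": 0}
    - {"fingers": -1,"x": 0.0006,"y": 0,"z": 0,"ax": 0,"ay": 0,"az": 0}
    - {"fingers": -1,"x": 0,"y": 0,"z": 0,"ax": 0,"ay": 0,"az": 0}

```text
clock: 10.83
tcp_pos: [0.5741, 0.0207, 0.0643]
orientation: [-3.141, -0.029, -0.0]
contact_force: [-1.3, -0.2, -0.5]
grip_width: 0.0351
gripper_force: 68.3
```

>>> arm_command:
  rows:
    - {"fingers": -1,"x": 0.0006,"y": 0,"z": 0,"ax": 0,"ay": 0,"az": 0}
    - {"fingers": -1,"x": 0.0006,"y": 0,"z": 0,"ax": 0,"ay": 0,"az": 0}
    - {"fingers": -1,"x": 0,"y": 0,"z": 0,"ax": 0,"ay": 0,"az": 0}

```text
clock: 11.08
tcp_pos: [0.5753, 0.0207, 0.0644]
orientation: [-3.141, -0.029, -0.001]
contact_force: [0.1, 0.5, -1.4]
grip_width: 0.0352
gripper_force: 68.3
```

>>> arm_command:
  rows:
    - {"fingers": -1,"x": 0.0006,"y": 0,"z": 0,"ax": 0,"ay": 0,"az": 0}
    - {"fingers": -1,"x": 0.0006,"y": 0,"z": 0,"ax": 0,"ay": 0,"az": 0}
    - {"fingers": -1,"x": 0,"y": 0,"z": 0,"ax": 0,"ay": 0,"az": 0}

```text
clock: 11.33
tcp_pos: [0.5765, 0.0207, 0.0643]
orientation: [-3.141, -0.029, -0.0]
contact_force: [-0.0, 0.1, -2.1]
grip_width: 0.0356
gripper_force: 68.3
```

>>> arm_command:
  rows:
    - {"fingers": -1,"x": 0.0006,"y": 0,"z": 0,"ax": 0,"ay": 0,"az": 0}
    - {"fingers": -1,"x": 0.0006,"y": 0,"z": 0,"ax": 0,"ay": 0,"az": 0}
    - {"fingers": -1,"x": 0,"y": 0,"z": 0,"ax": 0,"ay": 0,"az": 0}

```text
clock: 11.58
tcp_pos: [0.5777, 0.0207, 0.0643]
orientation: [3.141, 0.029, 0.0]
contact_force: [0.1, 0.5, -1.5]
grip_width: 0.035
gripper_force: 68.3
```

>>> arm_command:
  rows:
    - {"fingers": -1,"x": 0.0006,"y": 0,"z": 0,"ax": 0,"ay": 0,"az": 0}
    - {"fingers": -1,"x": 0.0006,"y": 0,"z": 0,"ax": 0,"ay": 0,"az": 0}
    - {"fingers": -1,"x": 0,"y": 0,"z": 0,"ax": 0,"ay": 0,"az": 0}

```text
clock: 11.83
tcp_pos: [0.5789, 0.0208, 0.0644]
orientation: [-3.141, -0.029, -0.0]
contact_force: [0.4, -0.6, -1.2]
grip_width: 0.0355
gripper_force: 68.3
```

>>> arm_command:
  rows:
    - {"fingers": -1,"x": 0.0006,"y": 0,"z": 0,"ax": 0,"ay": 0,"az": 0}
    - {"fingers": -1,"x": 0.0006,"y": 0,"z": 0,"ax": 0,"ay": 0,"az": 0}
    - {"fingers": -1,"x": 0,"y": 0,"z": 0,"ax": 0,"ay": 0,"az": 0}

```text
clock: 12.08
tcp_pos: [0.5792, 0.0207, 0.0642]
orientation: [3.141, 0.029, -0.002]
contact_force: [-3.7, 0.1, 1.6]
grip_width: 0.0353
gripper_force: 68.6
```

>>> arm_command:
  rows:
    - {"fingers": -1,"x": 0.0006,"y": 0,"z": 0,"ax": 0,"ay": 0,"az": 0}
    - {"fingers": -1,"x": 0,"y": 0,"z": 0,"ax": 0,"ay": 0,"az": 0}

```text
clock: 12.25
tcp_pos: [0.5792, 0.0207, 0.0642]
orientation: [3.141, 0.029, -0.004]
contact_force: [-6.8, -0.5, 4.1]
grip_width: 0.0349
gripper_force: 68.9
```

>>> arm_command:
  rows:
    - {"fingers": -1,"x": 0.0006,"y": 0,"z": 0,"ax": 0,"ay": 0,"az": 0}
    - {"fingers": -1,"x": 0,"y": 0,"z": 0,"ax": 0,"ay": 0,"az": 0}
    - {"fingers": -1,"x": 0,"y": 0,"z": 0,"ax": 0,"ay": 0,"az": 0}

```text
clock: 12.5
tcp_pos: [0.5792, 0.0208, 0.0641]
orientation: [3.141, 0.029, -0.006]
contact_force: [-6.7, -0.3, 5.7]
grip_width: 0.035
gripper_force: 69.2
```

```bash
python3 -c "
from h import *
st()
"
```

```text
{'clock': np.float64(12.5), 'tcp_pos': array([0.5792, 0.0208, 0.0641]), 'orientation': array([ 3.141 ,  0.0293, -0.0056]), 'contact_force': array([-6.6585, -0.2741,  5.7471]), 'moment': array([0.108 , 1.3598, 0.0689]), 'grip_width': np.float64(0.035), 'gripper_force': np.float64(69.206), 'joints': array([-1.2000e-03,  5.6780e-01, -1.8510e-01,  1.9118e+00,  1.5800e-01,
        6.7950e-01, -1.8335e+00])}
[[ 1.     0.019 -0.004]
 [ 0.019 -1.    -0.   ]
 [-0.004  0.    -1.   ]]
```

>>> arm_command:
  rows:
    - {"fingers": -1,"x": 0.0005,"y": 0,"z": -0.0003,"ax": 0,"ay": 0,"az": 0}
    - {"fingers": -1,"x": 0.0004,"y": 0,"z": 0,"ax": 0,"ay": 0,"az": 0}
    - {"fingers": -1,"x": 0,"y": 0,"z": 0,"ax": 0,"ay": 0,"az": 0}
    - {"fingers": -1,"x": 0,"y": 0,"z": 0,"ax": 0,"ay": 0,"az": 0}

```text
clock: 12.83
tcp_pos: [0.5793, 0.0208, 0.0642]
orientation: [3.141, 0.03, -0.008]
contact_force: [-10.9, 0.3, 5.7]
grip_width: 0.0351
gripper_force: 69.3
```

>>> arm_command:
  rows:
    - {"fingers": -1,"x": -0.001,"y": 0,"z": 0,"ax": 0,"ay": 0,"az": 0}
    - {"fingers": -1,"x": -0.001,"y": 0,"z": 0,"ax": 0,"ay": 0,"az": 0}
    - {"fingers": -1,"x": 0,"y": 0,"z": 0,"ax": 0,"ay": 0,"az": 0}

```text
clock: 13.08
tcp_pos: [0.5793, 0.0207, 0.0644]
orientation: [3.141, 0.029, -0.002]
contact_force: [-3.9, 0.6, -0.6]
grip_width: 0.0353
gripper_force: 68.5
```

>>> arm_command:
  rows:
    - {"fingers": 0.12,"x": 0,"y": 0,"z": 0,"ax": 0,"ay": 0,"az": 0}
    - {"fingers": 0.12,"x": 0,"y": 0,"z": 0,"ax": 0,"ay": 0,"az": 0}
    - {"fingers": 0.12,"x": 0,"y": 0,"z": 0,"ax": 0,"ay": 0,"az": 0}
    - {"fingers": 0.12,"x": 0,"y": 0,"z": 0,"ax": 0,"ay": 0,"az": 0}
    - {"fingers": 0.12,"x": 0,"y": 0,"z": 0,"ax": 0,"ay": 0,"az": 0}

```text
clock: 13.5
tcp_pos: [0.5805, 0.0208, 0.0648]
orientation: [-3.141, -0.029, -0.002]
contact_force: [-0.4, -0.3, -0.8]
grip_width: 0.0476
gripper_force: 0.0
```

```bash
python3 -c "
from h import *
st()
"
```

```text
{'clock': np.float64(13.5), 'tcp_pos': array([0.5805, 0.0208, 0.0648]), 'orientation': array([-3.1414e+00, -2.9000e-02, -1.7000e-03]), 'contact_force': array([-0.3954, -0.3351, -0.7563]), 'moment': array([ 0.0049, -0.0353,  0.0241]), 'grip_width': np.float64(0.0476), 'gripper_force': np.float64(0.0), 'joints': array([-1.0000e-03,  5.6650e-01, -1.8490e-01,  1.9119e+00,  1.5840e-01,
        6.7600e-01, -1.8338e+00])}
[[ 1.     0.018  0.001]
 [ 0.018 -1.     0.   ]
 [ 0.001 -0.    -1.   ]]
```

>>> arm_command:
  rows:
    - {"fingers": 0.12,"x": -0.002,"y": 0,"z": -0.01,"ax": 0,"ay": 0,"az": 0}
    - {"fingers": 0.12,"x": -0.004,"y": 0,"z": -0.035,"ax": 0,"ay": 0,"az": 0}
    - {"fingers": 0.12,"x": -0.01,"y": 0,"z": -0.035,"ax": 0,"ay": 0,"az": 0}
    - {"fingers": 0.12,"x": -0.01,"y": 0,"z": -0.035,"ax": 0,"ay": 0,"az": 0}
    - {"fingers": 0.12,"x": -0.02,"y": -0.035,"z": 0,"ax": 0,"ay": 0,"az": 0}
    - {"fingers": 0.12,"x": -0.015,"y": -0.038,"z": 0,"ax": 0,"ay": 0,"az": 0}
    - {"fingers": 0.12,"x": -0.015,"y": -0.038,"z": 0,"ax": 0,"ay": 0,"az": 0}
    - {"fingers": 0.12,"x": -0.01,"y": -0.038,"z": 0,"ax": 0,"ay": 0,"az": 0}
    - {"fingers": 0.12,"x": 0,"y": -0.04,"z": 0,"ax": 0,"ay": 0,"az": 0}
    - {"fingers": 0.12,"x": 0,"y": -0.04,"z": 0,"ax": 0,"ay": 0,"az": 0}

```text
clock: 14.33
tcp_pos: [0.4889, 0.2497, 0.1808]
orientation: [-3.141, -0.029, -0.002]
contact_force: [1.8, 0.1, -0.4]
grip_width: 0.0479
gripper_force: 0.0
```

```bash
python3 -c "
from h import *
st()
f=grab('top');np.savez('top3.npz',**f);s=grab('scene')
a=cv2.resize(f['frame'][105:195,280:380,::-1],(400,360),interpolation=cv2.INTER_CUBIC);b=cv2.resize(s['frame'][160:250,240:340,::-1],(400,360),interpolation=cv2.INTER_CUBIC)
cv2.imwrite('pics/two3.png',np.hstack([a,b]))
"
```

```text
{'clock': np.float64(14.3333), 'tcp_pos': array([0.4889, 0.2497, 0.1808]), 'orientation': array([-3.1414e+00, -2.9000e-02, -2.0000e-03]), 'contact_force': array([ 1.8143,  0.0927, -0.3777]), 'moment': array([ 0.0148, -0.1296, -0.0093]), 'grip_width': np.float64(0.0479), 'gripper_force': np.float64(0.0), 'joints': array([-0.3372,  0.369 , -0.3072,  1.9108,  0.1427,  0.8816, -2.2683])}
[[ 1.     0.018  0.001]
 [ 0.018 -1.     0.   ]
 [ 0.001 -0.    -1.   ]]
```

View pics/two3.png

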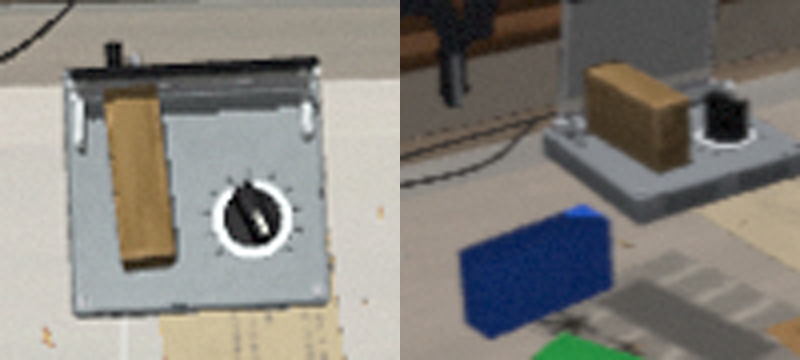

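The guard stands propped on the block (left view, block at (140,180)). The knob is clear at (253,215), its bar running from upper-left to lower-right with the white pointer at (262,225). Next I measure the bar.

```bash
python3 - <<'E'
from h import *
f=dict(np.load('top3.npz'));P=cloud(f);o=np.array([.618,-.0128]);a=np.radians(1.3);Rb=np.array([[np.cos(a),-np.sin(a)],[np.sin(a),np.cos(a)]])
k=o+Rb@[-.023,-.036];print("knob expected",k)
m=(np.hypot(P[...,0]-k[0],P[...,1]-k[1])<.03)&(P[...,2]>.055)&(P[...,2]<.085)
v,u=np.nonzero(m);w=ray(f,np.c_[u,v],.069)[:,:2]
print(m.sum(),w.mean(0),P[m].mean(0),cv2.minAreaRect(w.astype(np.float32)));e,V=np.linalg.eigh(np.cov(w.T));print(np.degrees(np.arctan2(V[1,1],V[0,1])),np.sqrt(12*e))
# white ring centre
x0,y0=u.mean(),v.mean();b=f['frame'].min(2);ring=np.zeros_like(b);ring[(b>190)]=1
vv,uu=np.nonzero(ring);s=np.hypot(uu-x0,vv-y0)<14;rw=ray(f,np.c_[uu[s],vv[s]],.038)[:,:2];print("ring",s.sum(),cv2.minEnclosingCircle(rw.astype(np.float32)))
m=(P[...,2]>.078)&(P[...,2]<.105);m[:,:295]=0;m[:,345-10:]=0;m[:110]=0;m[195:]=0
v,u=np.nonzero(m);
w=ray(f,np.c_[u,v],.09)[:,:2];s=w[:,0]<.67
print("block",cv2.minAreaRect(w[s].astype(np.float32)))
for y in range(118,180,3): print(y,(P[y,300:362:3,2]*1000).round().astype(int))
cv2.imwrite('pics/k.png',cv2.resize(f['frame'][145:172,328:358,::-1],None,fx=16,fy=16,interpolation=cv2.INTER_CUBIC))
E
```

```text
knob expected [ 0.59582266 -0.04931254]
85 [ 0.59424927 -0.04915563] [ 0.59464189 -0.0492472   0.06677277] ((0.5942438840866089, -0.04900502413511276), (0.03797803074121475, 0.013699247501790524), 24.972244262695312)
-156.42605405907557 [0.01444657 0.03802118]
ring 119 ((0.5955910682678223, -0.04816117882728577), 0.026249632239341736)
block ((0.6160876154899597, 0.029928646981716156), (0.11101293563842773, 0.05018690228462219), 6.9365458488464355)
118 [ 2 -2 -1 21  0  4 -2 -3 -6 -4  4 -3 -6  0  5 -2  0 -5  0  5  2]
121 [ -3  -6   0  25   1 160 157 160 160 162 159 163 161 161 163 159 159 159
 161 159  -1]
124 [156 158 156 159 159 156 143 132 130 123 115 116 107 101  96  85  84  76
  70 106   1]
127 [  56   51   46   89   86 1297   88   44   46   46   43   36   42   45
   38   37   43   37   43   45   -2]
130 [40 33 90 93 91 87 92 26 27 28 29 34 31 31 32 30 34 33 28 41  2]
133 [44 20 84 91 89 91 86 33 30 28 30 30 28 28 28 26 28 30 28 49 27]
136 [  51   31   31   85 1297   94   89   27   27   35   28   28   26   28
   30   32   26   29   28   59   26]
139 [56 29 30 90 92 89 85 32 29 26 
[... 230 characters left out ...]
 28 32 30]
151 [25 31 30 88 89 88 93 91 26 25 29 31 29 28 68 31 32 28 31 28 31]
154 [29 28 28 88 88 87 91 88 31 26 27 31 34 64 69 41 36 28 33 31 25]
157 [28 29 29 85 90 90 88 84 24 28 32 34 38 34 68 69 36 27 27 28 26]
160 [35 28 29 82 93 86 87 84 25 25 23 30 33 36 64 70 34 34 32 31 27]
163 [25 29 28 30 85 87 93 89 31 25 29 28 34 39 36 68 70 29 31 29 28]
166 [30 32 28 28 88 87 87 88 32 29 33 29 31 30 40 41 29 31 30 31 28]
169 [25 27 28 27 89 88 83 78 28 30 26 30 26 24 32 31 23 25 33 33 31]
172 [26 27 27 31 43 43 31 30 29 26 29 26 32 26 29 29 27 26 27 25 25]
175 [27 28 28 30 29 27 30 28 26 31 25 24 26 30 29 28 29 27 32 31 28]
178 [31 26 27 30 34 32 28 26 26 27 26 30 26 28 27 24 28 30 24 31 26]
```

View pics/k.png

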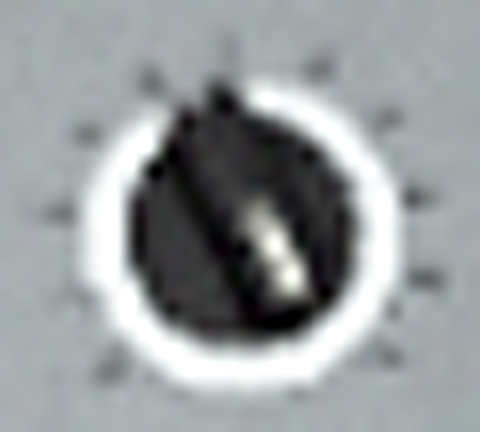

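>>> arm_command:
  rows:
    - {"fingers": -0.25,"x": 0.0112,"y": 0.0336,"z": 0,"ax": 0,"ay": 0,"az": 0}
    - {"fingers": -0.25,"x": 0.0112,"y": 0.0336,"z": 0,"ax": 0,"ay": 0,"az": 0}
    - {"fingers": -0.25,"x": 0.0112,"y": 0.0336,"z": 0,"ax": 0,"ay": 0,"az": 0}
    - {"fingers": -0.25,"x": 0.0112,"y": 0.0336,"z": 0,"ax": 0,"ay": 0,"az": 0}
    - {"fingers": -0.25,"x": 0.0112,"y": 0.0336,"z": 0,"ax": 0,"ay": 0,"az": 0}
    - {"fingers": -0.25,"x": 0.0112,"y": 0.0336,"z": 0,"ax": 0,"ay": 0,"az": 0}
    - {"fingers": -0.25,"x": 0.0112,"y": 0.0336,"z": 0,"ax": 0,"ay": 0,"az": 0}
    - {"fingers": -0.25,"x": 0.0112,"y": 0.0336,"z": 0,"ax": 0,"ay": 0,"az": 0}
    - {"fingers": -0.25,"x": 0.0112,"y": 0.0336,"z": 0,"ax": 0,"ay": 0,"az": 0}

```text
clock: 15.18
tcp_pos: [0.5963, -0.0546, 0.1805]
orientation: [3.141, 0.029, 0.001]
contact_force: [1.3, 1.1, -0.2]
grip_width: 0.0319
gripper_force: 0.0
```

>>> arm_command:
  rows:
    - {"fingers": -0.25,"x": 0,"y": 0,"z": 0,"ax": 0,"ay": 0,"az": -5.8}
    - {"fingers": -0.25,"x": 0,"y": 0,"z": 0,"ax": 0,"ay": 0,"az": -5.8}
    - {"fingers": -0.25,"x": 0,"y": 0,"z": 0,"ax": 0,"ay": 0,"az": -5.8}
    - {"fingers": -0.25,"x": 0,"y": 0,"z": 0,"ax": 0,"ay": 0,"az": -5.8}
    - {"fingers": -0.25,"x": 0,"y": 0,"z": 0,"ax": 0,"ay": 0,"az": 0}

```text
clock: 15.6
tcp_pos: [0.5959, -0.0531, 0.1802]
orientation: [3.07, 0.664, 0.001]
contact_force: [0.1, 0.1, -1.0]
grip_width: 0.032
gripper_force: 0.0
```

```bash
python3 -c "
from h import *
st()
"
```

```text
{'clock': np.float64(15.6), 'tcp_pos': array([ 0.5959, -0.0531,  0.1802]), 'orientation': array([3.0704e+00, 6.6430e-01, 5.0000e-04]), 'contact_force': array([ 0.0731,  0.0607, -0.9896]), 'moment': array([ 0.0181, -0.0053, -0.0264]), 'grip_width': np.float64(0.032), 'gripper_force': np.float64(0.0), 'joints': array([ 0.2045,  0.4425, -0.2862,  1.7963,  0.1522,  0.9239, -1.2921])}
[[ 0.911  0.413  0.   ]
 [ 0.413 -0.911 -0.   ]
 [ 0.     0.    -1.   ]]
```

>>> arm_command:
  rows:
    - {"fingers": -0.25,"x": 0.0005,"y": -0.0025,"z": 0.02,"ax": 0,"ay": 0,"az": 0}
    - {"fingers": -0.25,"x": 0,"y": 0,"z": 0.035,"ax": 0,"ay": 0,"az": 0}
    - {"fingers": -0.25,"x": 0,"y": 0,"z": 0.025,"ax": 0,"ay": 0,"az": 0}
    - {"fingers": -0.25,"x": 0,"y": 0,"z": 0.012,"ax": 0,"ay": 0,"az": 0}
    - {"fingers": -0.25,"x": 0,"y": 0,"z": 0,"ax": 0,"ay": 0,"az": 0}

```text
clock: 16.02
tcp_pos: [0.5934, -0.0501, 0.0852]
orientation: [-3.071, -0.657, 0.008]
contact_force: [0.4, -0.2, -0.4]
grip_width: 0.0321
gripper_force: 0.0
```

>>> arm_command:
  rows:
    - {"fingers": -0.25,"x": 0,"y": 0,"z": 0.008,"ax": 0,"ay": 0,"az": 0}
    - {"fingers": -0.25,"x": 0,"y": 0,"z": 0.008,"ax": 0,"ay": 0,"az": 0}
    - {"fingers": -0.25,"x": 0,"y": 0,"z": 0.006,"ax": 0,"ay": 0,"az": 0}
    - {"fingers": -0.25,"x": 0,"y": 0,"z": 0,"ax": 0,"ay": 0,"az": 0}

```text
clock: 16.35
tcp_pos: [0.5953, -0.0499, 0.0651]
orientation: [-3.072, -0.66, 0.001]
contact_force: [0.4, -0.3, -0.3]
grip_width: 0.032
gripper_force: 0.0
```

```bash
python3 -c "
from h import *
st()
"
```

```text
{'clock': np.float64(16.35), 'tcp_pos': array([ 0.5953, -0.0499,  0.0651]), 'orientation': array([-3.0715e+00, -6.5960e-01,  8.0000e-04]), 'contact_force': array([ 0.3655, -0.267 , -0.3322]), 'moment': array([-0.0136,  0.0585,  0.0379]), 'grip_width': np.float64(0.032), 'gripper_force': np.float64(0.0), 'joints': array([ 0.1694,  0.5929, -0.2514,  1.8668,  0.2153,  0.7087, -1.3528])}
[[ 0.912  0.411 -0.001]
 [ 0.411 -0.912 -0.   ]
 [-0.001 -0.    -1.   ]]
```

>>> arm_command:
  rows:
    - {"fingers": -1,"x": 0,"y": 0,"z": 0,"ax": 0,"ay": 0,"az": 0}
    - {"fingers": -1,"x": 0,"y": 0,"z": 0,"ax": 0,"ay": 0,"az": 0}
    - {"fingers": -1,"x": 0,"y": 0,"z": 0,"ax": 0,"ay": 0,"az": 0}
    - {"fingers": -1,"x": 0,"y": 0,"z": 0,"ax": 0,"ay": 0,"az": 0}
    - {"fingers": -1,"x": 0,"y": 0,"z": 0,"ax": 0,"ay": 0,"az": 0}
  grip_force: 40

```text
clock: 16.77
tcp_pos: [0.5958, -0.0495, 0.0662]
orientation: [-3.071, -0.66, -0.001]
contact_force: [-1.6, 1.3, 4.7]
grip_width: 0.0134
gripper_force: 42.9
```

```bash
cat >> h.py <<'E'
def kn():
    o=r.get_obs();M=R.from_rotvec(o["orientation"]).as_matrix();print(round(o["clock"],2),"ang",np.degrees(np.arctan2(M[1,0],M[0,0])).round(2),"tcp",np.round(o["tcp_pos"],4),"F",np.round(o["contact_force"],1),"M",np.round(o["moment"],3),"w",round(float(o["grip_width"]),4),np.round(o["joints"],2), "tau7", np.round(o["tau"][6],3))
E
python3 -c "
from h import *
kn()"
```

```text
16.77 ang 24.27 tcp [ 0.5958 -0.0495  0.0662] F [-1.6  1.3  4.7] M [ 0.316  0.34  -0.059] w 0.0134 [ 0.17  0.59 -0.25  1.87  0.21  0.71 -1.35] tau7 0.003
```

>>> arm_command:
  rows:
    - {"fingers": -1,"x": 0,"y": 0,"z": 0,"ax": 0,"ay": 0,"az": 3}
    - {"fingers": -1,"x": 0,"y": 0,"z": 0,"ax": 0,"ay": 0,"az": 3}
    - {"fingers": -1,"x": 0,"y": 0,"z": 0,"ax": 0,"ay": 0,"az": 3}
    - {"fingers": -1,"x": 0,"y": 0,"z": 0,"ax": 0,"ay": 0,"az": 3}
    - {"fingers": -1,"x": 0,"y": 0,"z": 0,"ax": 0,"ay": 0,"az": 0}

```text
clock: 17.18
tcp_pos: [0.5957, -0.0493, 0.0662]
orientation: [-3.124, -0.333, -0.001]
contact_force: [-2.6, 2.3, 6.6]
grip_width: 0.0135
gripper_force: 43.0
```

```bash
python3 -c "
from h import *
kn()"
```

```text
17.18 ang 12.18 tcp [ 0.5957 -0.0493  0.0662] F [-2.6  2.3  6.6] M [ 0.455  0.559 -0.008] w 0.0135 [ 0.13  0.59 -0.2   1.87  0.17  0.7  -1.53] tau7 -0.595
```

>>> arm_command:
  rows:
    - {"fingers": -1,"x": 0,"y": 0,"z": 0,"ax": 0,"ay": 0,"az": 2}
    - {"fingers": -1,"x": 0,"y": 0,"z": 0,"ax": 0,"ay": 0,"az": 2}
    - {"fingers": -1,"x": 0,"y": 0,"z": 0,"ax": 0,"ay": 0,"az": 0}

```text
clock: 17.43
tcp_pos: [0.5957, -0.0492, 0.0662]
orientation: [-3.133, -0.227, -0.001]
contact_force: [-2.2, 3.7, 6.0]
grip_width: 0.0133
gripper_force: 43.1
```

```bash
python3 -c "
from h import *
kn()"
```

```text
17.43 ang 8.28 tcp [ 0.5957 -0.0492  0.0662] F [-2.2  3.7  6. ] M [0.472 0.565 0.017] w 0.0133 [ 0.12  0.59 -0.18  1.87  0.15  0.7  -1.58] tau7 -0.337
```

>>> arm_command:
  rows:
    - {"fingers": -1,"x": 0,"y": 0,"z": 0,"ax": 0,"ay": 0,"az": 2}
    - {"fingers": -1,"x": 0,"y": 0,"z": 0,"ax": 0,"ay": 0,"az": 2}
    - {"fingers": -1,"x": 0,"y": 0,"z": 0,"ax": 0,"ay": 0,"az": 0}

```text
clock: 17.68
tcp_pos: [0.5957, -0.0491, 0.0661]
orientation: [-3.139, -0.117, -0.0]
contact_force: [-2.2, 2.5, 5.2]
grip_width: 0.0131
gripper_force: 43.1
```

```bash
python3 -c "
from h import *
kn()"
```

```text
17.68 ang 4.29 tcp [ 0.5957 -0.0491  0.0661] F [-2.2  2.5  5.2] M [ 0.561  0.614 -0.056] w 0.0131 [ 0.1   0.58 -0.16  1.87  0.14  0.7  -1.64] tau7 -0.336
```

>>> arm_command:
  rows:
    - {"fingers": -1,"x": 0,"y": 0,"z": 0,"ax": 0,"ay": 0,"az": 2}
    - {"fingers": -1,"x": 0,"y": 0,"z": 0,"ax": 0,"ay": 0,"az": 2}
    - {"fingers": -1,"x": 0,"y": 0,"z": 0,"ax": 0,"ay": 0,"az": 0}

```text
clock: 17.93
tcp_pos: [0.5956, -0.049, 0.0661]
orientation: [-3.141, -0.008, -0.0]
contact_force: [-1.9, 2.5, 5.6]
grip_width: 0.0135
gripper_force: 43.1
```

```bash
python3 -c "
from h import *
kn()"
```

```text
17.93 ang 0.29 tcp [ 0.5956 -0.049   0.0661] F [-1.9  2.5  5.6] M [ 0.599  0.588 -0.045] w 0.0135 [ 0.09  0.58 -0.15  1.87  0.12  0.7  -1.69] tau7 -0.336
```

>>> arm_command:
  rows:
    - {"fingers": -1,"x": 0,"y": 0,"z": 0,"ax": 0,"ay": 0,"az": 2}
    - {"fingers": -1,"x": 0,"y": 0,"z": 0,"ax": 0,"ay": 0,"az": 2}
    - {"fingers": -1,"x": 0,"y": 0,"z": 0,"ax": 0,"ay": 0,"az": 0}

```text
clock: 18.18
tcp_pos: [0.5956, -0.0489, 0.0661]
orientation: [-3.139, 0.102, -0.0]
contact_force: [-2.4, 2.9, 6.4]
grip_width: 0.0131
gripper_force: 43.1
```

```bash
python3 -c "
from h import *
kn()"
```

```text
18.18 ang -3.71 tcp [ 0.5956 -0.0489  0.0661] F [-2.4  2.9  6.4] M [ 0.697  0.573 -0.073] w 0.0131 [ 0.08  0.58 -0.13  1.87  0.11  0.69 -1.75] tau7 -0.335
```

>>> arm_command:
  rows:
    - {"fingers": -1,"x": 0,"y": 0,"z": 0,"ax": 0,"ay": 0,"az": 2}
    - {"fingers": -1,"x": 0,"y": 0,"z": 0,"ax": 0,"ay": 0,"az": 2}
    - {"fingers": -1,"x": 0,"y": 0,"z": 0,"ax": 0,"ay": 0,"az": 0}

```text
clock: 18.43
tcp_pos: [0.5956, -0.0489, 0.0661]
orientation: [-3.134, 0.211, -0.0]
contact_force: [-3.1, 3.0, 6.7]
grip_width: 0.0134
gripper_force: 43.1
```

```bash
python3 -c "
from h import *
kn()"
```

```text
18.43 ang -7.7 tcp [ 0.5956 -0.0489  0.0661] F [-3.1  3.   6.7] M [ 0.649  0.594 -0.058] w 0.0134 [ 0.06  0.58 -0.11  1.87  0.09  0.69 -1.81] tau7 -0.334
```

>>> arm_command:
  rows:
    - {"fingers": -1,"x": 0,"y": 0,"z": 0,"ax": 0,"ay": 0,"az": 2}
    - {"fingers": -1,"x": 0,"y": 0,"z": 0,"ax": 0,"ay": 0,"az": 2}
    - {"fingers": -1,"x": 0,"y": 0,"z": 0,"ax": 0,"ay": 0,"az": 0}

```text
clock: 18.68
tcp_pos: [0.5956, -0.0488, 0.0661]
orientation: [-3.124, 0.32, -0.0]
contact_force: [-3.2, 2.7, 6.4]
grip_width: 0.0131
gripper_force: 43.2
```

```bash
python3 -c "
from h import *
kn()"
```

```text
18.68 ang -11.7 tcp [ 0.5956 -0.0488  0.0661] F [-3.2  2.7  6.4] M [0.729 0.646 0.008] w 0.0131 [ 0.05  0.58 -0.09  1.88  0.08  0.69 -1.87] tau7 -0.334
```

>>> arm_command:
  rows:
    - {"fingers": -1,"x": 0,"y": 0,"z": 0,"ax": 0,"ay": 0,"az": 2}
    - {"fingers": -1,"x": 0,"y": 0,"z": 0,"ax": 0,"ay": 0,"az": 2}
    - {"fingers": -1,"x": 0,"y": 0,"z": 0,"ax": 0,"ay": 0,"az": 0}

```text
clock: 18.93
tcp_pos: [0.5957, -0.0487, 0.0661]
orientation: [-3.111, 0.428, -0.0]
contact_force: [-2.1, 3.7, 5.4]
grip_width: 0.0131
gripper_force: 43.2
```

```bash
python3 -c "
from h import *
kn()"
```

```text
18.93 ang -15.66 tcp [ 0.5957 -0.0487  0.0661] F [-2.1  3.7  5.4] M [0.694 0.639 0.153] w 0.0131 [ 0.03  0.58 -0.08  1.88  0.06  0.69 -1.92] tau7 -0.492
```

>>> arm_command:
  rows:
    - {"fingers": -1,"x": 0,"y": 0,"z": 0,"ax": 0,"ay": 0,"az": 2}
    - {"fingers": -1,"x": 0,"y": 0,"z": 0,"ax": 0,"ay": 0,"az": 2}
    - {"fingers": -1,"x": 0,"y": 0,"z": 0,"ax": 0,"ay": 0,"az": 0}

```text
clock: 19.18
tcp_pos: [0.5957, -0.0487, 0.0661]
orientation: [-3.095, 0.536, 0.0]
contact_force: [-2.6, 3.9, 6.0]
grip_width: 0.013
gripper_force: 43.2
```

```bash
python3 -c "
from h import *
kn()"
```

```text
19.18 ang -19.66 tcp [ 0.5957 -0.0487  0.0661] F [-2.6  3.9  6. ] M [0.748 0.625 0.12 ] w 0.013 [ 0.02  0.58 -0.06  1.88  0.05  0.69 -1.98] tau7 -0.488
```

The torque jumps between -11.7° and -15.7°, so the stiff part starts near -13.7°. The target is about -28.7°.

>>> arm_command:
  rows:
    - {"fingers": -1,"x": 0,"y": 0,"z": 0,"ax": 0,"ay": 0,"az": 2}
    - {"fingers": -1,"x": 0,"y": 0,"z": 0,"ax": 0,"ay": 0,"az": 2}
    - {"fingers": -1,"x": 0,"y": 0,"z": 0,"ax": 0,"ay": 0,"az": 2.5}
    - {"fingers": -1,"x": 0,"y": 0,"z": 0,"ax": 0,"ay": 0,"az": 2.5}
    - {"fingers": -1,"x": 0,"y": 0,"z": 0,"ax": 0,"ay": 0,"az": 0}
    - {"fingers": -1,"x": 0,"y": 0,"z": 0,"ax": 0,"ay": 0,"az": 0}
    - {"fingers": -1,"x": 0,"y": 0,"z": 0,"ax": 0,"ay": 0,"az": 0}

```text
clock: 19.77
tcp_pos: [0.5957, -0.0485, 0.0661]
orientation: [-3.043, 0.775, 0.0]
contact_force: [-3.1, 4.9, 6.4]
grip_width: 0.0131
gripper_force: 43.2
```

```bash
python3 -c "
from h import *
kn()"
```

```text
19.77 ang -28.57 tcp [ 0.5957 -0.0485  0.0661] F [-3.1  4.9  6.4] M [0.891 0.521 0.089] w 0.0131 [-0.01  0.58 -0.02  1.88  0.01  0.68 -2.1 ] tau7 -0.051
```

>>> arm_command:
  rows:
    - {"fingers": -0.3,"x": 0,"y": 0,"z": 0,"ax": 0,"ay": 0,"az": 0}
    - {"fingers": -0.3,"x": 0,"y": 0,"z": 0,"ax": 0,"ay": 0,"az": 0}
    - {"fingers": -0.3,"x": 0,"y": 0,"z": 0,"ax": 0,"ay": 0,"az": 0}
    - {"fingers": -0.3,"x": 0,"y": 0,"z": 0,"ax": 0,"ay": 0,"az": 0}

```text
clock: 20.1
tcp_pos: [0.5956, -0.0505, 0.0655]
orientation: [3.043, -0.78, 0.0]
contact_force: [0.3, 0.1, -0.6]
grip_width: 0.0297
gripper_force: 0.0
```

```bash
python3 -c "
from h import *
kn()"
```

```text
20.1 ang -28.75 tcp [ 0.5956 -0.0505  0.0655] F [ 0.3  0.1 -0.6] M [ 0.024  0.013 -0.013] w 0.0297 [-0.01  0.58 -0.01  1.88  0.01  0.68 -2.1 ] tau7 0.007
```

>>> arm_command:
  rows:
    - {"fingers": -0.3,"x": 0,"y": 0,"z": -0.015,"ax": 0,"ay": 0,"az": 0}
    - {"fingers": -0.3,"x": 0,"y": 0,"z": -0.035,"ax": 0,"ay": 0,"az": 0}
    - {"fingers": -0.3,"x": 0,"y": 0,"z": -0.035,"ax": 0,"ay": 0,"az": 0}
    - {"fingers": -0.3,"x": 0,"y": 0,"z": -0.035,"ax": 0,"ay": 0,"az": 0}
    - {"fingers": -0.3,"x": -0.027,"y": -0.028,"z": 0,"ax": 0,"ay": 0,"az": 0}
    - {"fingers": -0.3,"x": -0.027,"y": -0.028,"z": 0,"ax": 0,"ay": 0,"az": 0}
    - {"fingers": -0.3,"x": -0.027,"y": -0.028,"z": 0,"ax": 0,"ay": 0,"az": 0}
    - {"fingers": -0.3,"x": -0.027,"y": -0.028,"z": 0,"ax": 0,"ay": 0,"az": 0}
    - {"fingers": -0.3,"x": -0.027,"y": -0.028,"z": 0,"ax": 0,"ay": 0,"az": 0}
    - {"fingers": -0.3,"x": -0.027,"y": -0.028,"z": 0,"ax": 0,"ay": 0,"az": 0}

```text
clock: 20.93
tcp_pos: [0.5337, 0.1766, 0.1857]
orientation: [3.043, -0.78, 0.001]
contact_force: [0.4, -0.4, 0.2]
grip_width: 0.0298
gripper_force: 0.0
```

>>> arm_command:
  rows:
    - {"fingers": -0.3,"x": -0.027,"y": -0.028,"z": 0,"ax": 0,"ay": 0,"az": 0}
    - {"fingers": -0.3,"x": -0.015,"y": -0.02,"z": 0,"ax": 0,"ay": 0,"az": 0}
    - {"fingers": -0.3,"x": 0,"y": 0,"z": 0,"ax": 0,"ay": 0,"az": 0}
    - {"fingers": -0.3,"x": 0,"y": 0,"z": 0,"ax": 0,"ay": 0,"az": 0}

```text
clock: 21.27
tcp_pos: [0.52, 0.2393, 0.1855]
orientation: [-3.045, 0.774, 0.0]
contact_force: [-0.0, -1.2, -0.2]
grip_width: 0.03
gripper_force: 0.0
```

```bash
python3 - <<'E'
from h import *
f=grab('top');P=cloud(f);s=grab('scene')
m=(np.hypot(P[...,0]-.595,P[...,1]+.0495)<.03)&(P[...,2]>.055)&(P[...,2]<.085)
v,u=np.nonzero(m);w=ray(f,np.c_[u,v],.069)[:,:2]
print(m.sum(),cv2.minAreaRect(w.astype(np.float32)));e,V=np.linalg.eigh(np.cov(w.T));print(np.degrees(np.arctan2(V[1,1],V[0,1])))
a=cv2.resize(f['frame'][105:195,280:380,::-1],(400,360),interpolation=cv2.INTER_CUBIC);b=cv2.resize(s['frame'][160:250,240:340,::-1],(400,360),interpolation=cv2.INTER_CUBIC)
cv2.imwrite('pics/two4.png',np.hstack([a,b]))
E
```

```text
83 ((0.5942464470863342, -0.048786528408527374), (0.013651515357196331, 0.039146311581134796), 62.42211151123047)
153.12727550134844
```

View pics/two4.png

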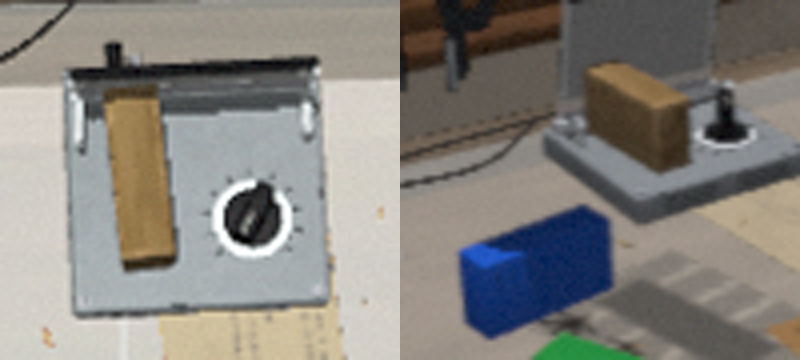

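The guard is still propped and the block (140,180) has not moved. The knob bar now lies at about -27°, roughly 13–14° into the stiff part.

```bash
python3 -c "
from bench import r
print(r.hand_in())"
```

```text
the job is handed in; nothing more can be done
None
```

I handed the job in at about 21 s, but the hand-in returned no verdict. By my measurements the guard is propped on the released block, the block was pressed home at about 11 N, and the knob sits about 13–15° into its stiff part.

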